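# Swing the hobby lamp over the jigsaw

## Robot

A 6-joint arm with a two-finger parallel gripper is mounted at the origin on the work surface. World frame = base frame: x ahead of the robot, y to its left, z up, the work surface at z = 0. Lengths are in mm, angles in rad, forces in N, time in s.
With the tool pointing down it reaches from about 350 to 875 mm from the base axis. Payload 4.2 kg.
Tool frame: the origin (TCP) lies at the very end of the fingers, on their centre line; the grasp point (between the pads) lies 19 mm behind it (arm.grip_point_offset is the distance from the TCP to the grasp point, in mm); z points along the fingers, y is the direction in which the jaws open and shut (so a half turn about z gives the same grasp; the last joint's range is limited). The gripper opens to 85 mm and grips with 20 to 120 N. Pads are 22 mm wide; open, the fingers measure 114 mm over their backs; the gripper's body (76 mm by 85 mm) begins 54 mm behind the grasp point. The pads swing forward as they close: fully open they stand 13 mm farther back than shut.
Start: joints at [1.373, 0.385, 0.008, 0, -1.194, -0.259], TCP at [275.64, 560.911, 231.312] pointing down, gripper open.
Joint ranges: [-3.14, 3.14], [-1.21, 2.06], [-1.07, 1.41], [-3.16, 2.05], [-2.99, -0.16], [-3.1, 3.1]. Speed limits (rad/s): [2.79, 2.79, 3.14, 3.14, 3.14, 3.14].

## Interface

Orientations are given as a unit quaternion [x, y, z, w].
In Python, from bench import arm gives the robot as it stands.
- The arm moves only by the tool drive_tool, never from a script. Its argument "steps" is a list of rows, each a list of 5 numbers: the shift along the tool's x, y, z in m, then the turn about the tool's z in degrees, then the finger opening in m, from 0 to 0.0854. A call has 1 to 20 rows; each row shifts and turns the commanded pose from where the row before left it, along the tool's axes as they then stand; what a row does not reach is not made up. A row lasts 1/10 s, in which the tool goes at most 50 mm and 8.59 degrees, less where a joint would pass 70% of its speed; a pose out of reach is approached as far as the arm can. A call is refused whole if a number of a shift passes 0.05 or a number of a turn 8.59, either way. A call with a gripper value outside its range is refused whole. The fingers move at their own pace and stop on an object; the grip force is fixed at half the most. Time passes only in rows, so rows that do not move let the fingers close. It gives the time, the measured TCP pose, the force and the opening at its end, in the units of the state.
- arm.read_state(): the state, without advancing time (a new reading comes with each control period).
- arm.get_image(name): name is "scene" or "top" or "wrist"; returns (picture, depth): 420x560x3 uint8, blue, green, red; 420x560 float32, mm along the optical axis (not along the pixel's ray), 0 where there is no reading.
- arm.camera_params(name): a dict with "K" (3x3 intrinsics, pixels), "world_to_cam" (4x4, takes a point from world to camera coordinates); the wrist camera has in their place "mount" (4x4, takes a point from camera to tool coordinates, whose origin is the TCP and whose axes are the flange's). Camera axes: x right, y up, looking along -z (the intrinsics and any distortion apply to the point x, -y, -z); pixel columns grow to the right and rows downward; lengths in mm; the calibration is good to about 2 mm. The wrist camera is an equidistant fisheye: a pixel r from the principal point sees the ray r / f radians off the axis. A picture is of the moment at which its call begins: read the wrist's pose just before it. camera_params takes no time and is no camera call.
- arm.job_done(): hands the job in, once; it reports no verdict.
The state is a dict: "clock": time; "joints": joint angles; "joint_vel": joint speeds; "joint_efforts": joint torques, N m; "position": TCP position; "ee_rot": TCP orientation; "contact_force": force on the tool from outside, world axes, zero at the start; "wrist_torque": the same for the moment, N m; "gripper_width": finger opening in mm.
Only numpy, scipy, OpenCV 4.12 (cv2) and the standard library are available. Lean on these libraries where they do the work, as an engineer would, in place of code of your own. Each camera call takes 0.05 s, during which the arm holds its last target.

## Task

Bring the light to the unfinished part of the jigsaw: with a fingertip, push the hobby lamp's boom round until the middle of its light bar is over the middle of the gap in the puzzle, and push the end of the light bar until the bar lies in line with the puzzle's long side. Only push, gently and without gripping; the lamp's foot stays standing where it is, and the puzzle and the other things on the table are left alone.

Things in the scene. Friction and masses are not known exactly. Their poses are not given: they have to be found in the camera images.
- lamp: free-standing hobby lamp, 3.2 kg: white round steel foot 160 mm across and 22 mm high, steel post 18 mm across on the foot's centre. It stands loose on the table, left or right of the puzzle. Origin: centre of the foot's underside, z up.
- boom_pivot (a point): point on the post's vertical axis, 300 mm above the table, at mid-height of the boom. The white collar here is 34 mm across and 32 mm high, with a cap up to 322 mm above the table; nothing of the lamp is higher. Its x axis points along the boom towards the light.
- boom (a joint): swing of the boom about the post's vertical axis, rad, counter-clockwise seen from above, limits -2.6 to 2.6; at 0 the boom points along the x axis of lamp. The boom is a level square aluminium tube 14 mm wide and 16 mm high (292 to 308 mm above the table) that reaches 271 mm from the post's axis. It has light friction (0.15 N m) and stays where it is left.
- light_centre (a point): centre of the light bar, under the boom's outer end, 255 mm from the post's axis and 266 mm above the table; x along the bar's length, pointing from the post outwards when bar is 0. The light bar is an aluminium bar 280 mm long, 31 mm wide and 15 mm high (258 to 274 mm above the table), hung by its middle from a short vertical stem 18 mm across; 18 mm of air between bar and boom.
- bar (a joint): swivel of the light bar about its stem's vertical axis relative to the boom, rad, counter-clockwise seen from above, limits -1.6 to 1.6; at 0 the bar lies along under the boom. Starts between 0.9 and 1.4. Light friction (0.03 N m), it stays where it is left, and pushing it gently by its outer end, square to its length, does not swing the boom.
- puzzle: half-finished jigsaw flat on the table, 2.5 mm thick, 210 mm along its x and 300 mm along its y (the long side; it reaches from -165 to +135 mm in y); a square gap 90 by 90 mm in it shows the table, with one loose piece lying in it. Origin: under the centre of the gap, z up.
- gap (a point): centre of the gap in the puzzle, at the height of the puzzle's face, 2.5 mm above the table. As the boom swings, the light bar's centre passes within 16 mm of the point above it.
- mug: white mug, 84 mm across and 95 mm high, on the other side of the puzzle from the lamp; bystander. Origin: centre of its underside.
- glue: white bottle of puzzle glue, 48 mm across and 130 mm high, beyond the puzzle; bystander. Origin: centre of its underside.
- case: black spectacle case, 60 by 160 by 42 mm, beyond the puzzle; bystander. Origin: centre of its underside.

How it is judged (in metres and radians):
At the end, for the whole second after the job is handed in: The light bar's centre is, seen from above, within 35 mm of the gap's centre; the bar is within 0.12 rad of the puzzle's long side (either way round); boom and bar are at rest; the lamp's foot stands upright within 20 mm of where it was, and mug, bottle and case within 20 mm (horizontal distance between light_centre and gap below 0.035 m and angle between the x axis of light_centre and the y axis of puzzle, either way round below 0.12 rad and velocity of joint boom between -0.05 and 0.05 rad/s and velocity of joint bar between -0.05 and 0.05 rad/s and distance of each of lamp, mug, glue, case from where it was at the start of the episode below 0.02 m and angle between lamp's own z axis and vertical below 0.05 rad); the robot touches nothing.
It fails at once if the lamp's foot is lifted, tipped or pushed along (height (world z) of lamp above 0.008 m or angle between lamp's own z axis and vertical above 0.1 rad or distance of lamp from where it was at the start of the episode above 0.03 m).
It fails at once if the lamp is gripped or struck hard (over 18 N between the fingers and the lamp) (contact force between the fingers and lamp above 18 N).
It fails at once if the puzzle is pressed on (over 3 N) (contact force between the arm and puzzle above 3 N).
It fails at once if a bystander is moved or lifted by more than 30 mm (distance of any of mug, glue, case from where it was at the start of the episode above 0.03 m).
It also fails if it takes over 61 s, if anything falls off the work surface, if the arm or the gripper's body presses on something with over 40 N, if the wrist force passes 120 N, or if a joint passes its speed limit or range.

## Working session

There is one attempt and no reset: what is moved stays moved. The work goes in short steps, Python scripts to look and compute and a tool call to move; the robot and the scene stay as the last step left them, time stands still between calls to the robot, and variables do not carry over. Pictures are saved under pics/ and viewed, and the job is handed in when it is done.

Besides the shell and the picture viewer there is one more tool, called after "Call:" by a JSON object that holds its "api" and its "payload". drive_tool: Moves the arm, as the interface text tells. Its arguments: {"type":"object","properties":{"steps":{"type":"array"}},"required":["steps"]}

```bash
ls; mkdir -p pics; python3 - <<'E'
from bench import arm
import cv2,numpy as np
s=arm.read_state();print(s)
for n in ("scene","top"):
    im,d=arm.get_image(n);cv2.imwrite(f"pics/{n}0.png",im);np.savez(f"pics/{n}0.npz",im=im,d=d)
    p=arm.camera_params(n);print(n,p)
print(arm.camera_params("wrist"))
E
```

```text
pics
{'clock': 0.0, 'joints': array([ 1.37259469e+00,  3.85557839e-01,  6.61504460e-03, -5.32246224e-04,
       -1.19396478e+00, -2.58608327e-01]), 'joint_vel': array([-0.00267938,  0.00094734, -0.00124968,  0.00029303,  0.0007987 ,
        0.00024089]), 'joint_efforts': array([-3.06636130e-04, -3.92289913e+01,  1.88402796e+01,  4.18643117e+00,
       -4.75489083e-03,  2.88611268e-06]), 'position': array([275.39184728, 560.40637955, 230.21163911]), 'ee_rot': array([ 9.74005975e-01, -2.26519722e-01, -2.15355780e-04,  1.06261235e-03]), 'contact_force': array([-0.50611679, -0.42085824,  0.3467277 ]), 'wrist_torque': array([-0.00208666, -0.01092615, -0.00631633]), 'gripper_width': 85.41705216773455}
scene {'K': array([[414.3253965 ,   0.        , 283.03206186],
       [  0.        , 414.3253965 , 210.70222934],
       [  0.        ,   0.        ,   1.        ]]), 'world_to_cam': array([[-6.03807744e-01,  7.97028431e-01, -1.27235436e-02,
         3.26331149e+02],
       [-5.20914687e-01, -3.82448706e-01,  7.63138831e-01,
         1.45822542e+02],
       [ 6.03377243e-01,  4.67417017e-01, 
[... 464 characters left out ...]
6.17024618e+02],
       [-1.98854371e-01,  5.44335952e-03,  9.80013933e-01,
        -1.16031353e+03],
       [ 0.00000000e+00,  0.00000000e+00,  0.00000000e+00,
         1.00000000e+00]])}
{'K': array([[325.1922621 ,   0.        , 285.6253236 ],
       [  0.        , 325.1922621 , 210.55759202],
       [  0.        ,   0.        ,   1.        ]]), 'mount': array([[ 4.11642717e-04,  9.49457869e-01,  3.13894226e-01,
         7.94428919e+01],
       [ 9.99999779e-01, -2.26739421e-04, -6.25570913e-04,
         9.43036364e-01],
       [-5.22781031e-04,  3.13894414e-01, -9.49457752e-01,
        -1.41242111e+02],
       [ 0.00000000e+00,  0.00000000e+00,  0.00000000e+00,
         1.00000000e+00]])}
```

View pics/scene0.png

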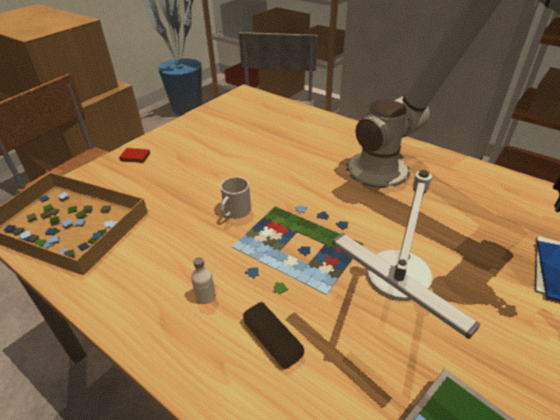

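View pics/top0.png

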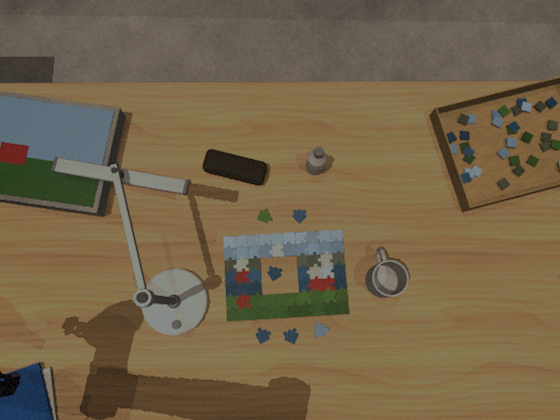

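```bash
cat > h.py <<'E'
import numpy as np,cv2
from bench import arm
def ray(n,u,v,z):
    p=arm.camera_params(n);K=p["K"];T=p["world_to_cam"];R=T[:3,:3];t=T[:3,3]
    d=np.array([(u-K[0,2])/K[0,0],-(v-K[1,2])/K[1,1],-1.]);c=-R.T@t;w=R.T@d
    return c+w*(z-c[2])/w[2]
def proj(n,P):
    p=arm.camera_params(n);K=p["K"];T=p["world_to_cam"];c=T[:3,:3]@np.array(P)+T[:3,3]
    return K[0,2]+K[0,0]*c[0]/-c[2],K[1,2]-K[1,1]*c[1]/-c[2]
def dep(n,D):
    p=arm.camera_params(n);K=p["K"];T=p["world_to_cam"]
    v,u=np.mgrid[:D.shape[0],:D.shape[1]]
    c=np.stack([(u-K[0,2])/K[0,0]*D,-(v-K[1,2])/K[1,1]*D,-D],-1)
    return (c-T[:3,3])@T[:3,:3]
E
python3 - <<'E'
from h import *
f=np.load("pics/top0.npz");im,D=f["im"],f["d"]
P=dep("top",D);z=P[...,2]
def comp(lo,hi,minpx=60):
    m=((z>lo)&(z<hi)&(D>0)).astype(np.uint8)
    n,l,st,c=cv2.connectedComponentsWithStats(m)
    for i in range(1,n):
        if st[i,4]>minpx:
            q=P[l==i];r=cv2.minAreaRect(q[:,:2].astype(np.float32))
            print(lo,hi,st[i],np.round(c[i]),np.round(np.median(q,0)),[np.round(x,1) for x in r])
comp(262,283);comp(284,335,20);comp(15,30);comp(85,140);comp(34,60)
sub=cv2.resize(im[220:330,215:360],None,fx=5,fy=5,interpolation=cv2.INTER_CUBIC);cv2.imwrite("pics/gap.png",sub)
sub=cv2.resize(im[140:340,40:220],None,fx=3,fy=3,interpolation=cv2.INTER_CUBIC);cv2.imwrite("pics/lamp.png",sub)
E
```

```text
262 283 [ 52 157  62  26 900] [ 82. 169.] [661. 411. 272.] [array([661.8, 409.1]), array([129.1,  31.1]), np.float64(79.3)]
262 283 [ 120  169   70   27 1022] [155. 182.] [634. 263. 272.] [array([635.6, 266.7]), array([142.9,  31.4]), np.float64(79.4)]
284 335 [ 109  162   47  146 1482] [131. 242.] [504. 293. 307.] [array([526.1, 296.6]), array([287.5,  33. ]), np.float64(13.9)]
284 335 [  0 371  20  27 306] [  8. 385.] [251. 498. 305.] [array([252.1, 509.8]), array([40.8, 26.8]), np.float64(59.3)]
15 30 [438  81 122  32 229] [499.  96.] [ 926. -569.   23.] [array([ 925.4, -567.5]), array([  4.2, 338.8]), np.float64(14.3)]
15 30 [112 113  12  50 106] [118. 138.] [817. 423.  23.] [array([817.4, 423. ]), array([  4.4, 134.9]), np.float64(81.4)]
15 30 [431 112  37 100 263] [449. 162.] [ 746. -423.   23.] [array([ 751.7, -421.9]), array([269.8,   6.7]), np.float64(14.1)]
15 30 [203 169  57  17  87] [232. 178.] [707. 124.  23.] [array([709.2, 131.7]), array([146.7,   4.6]), np.float64(74.9)]
15 30 [ 96 182  14  34  75] [105. 199.] [656. 447.  22.] [array([656.1, 447.8]), array([13.3, 89. 
[... 575 characters left out ...]
ay([ 449.7, -243. ]), array([83. , 82.3]), np.float64(34.9)]
34 60 [ 434   77  126  133 1095] [481. 139.] [ 821. -456.   49.] [array([ 794.8, -586.5]), array([271.9, 345.7]), np.float64(14.5)]
34 60 [    0    92   124   123 11099] [ 54. 150.] [783. 575.  55.] [array([772.6, 584.7]), array([313.2, 277.8]), np.float64(81.7)]
34 60 [ 203  150   64   33 1281] [235. 166.] [735. 121.  40.] [array([735.7, 121.3]), array([156.2,  58.7]), np.float64(74.8)]
34 60 [382 264  22  31  92] [397. 276.] [ 460. -275.   47.] [array([ 456.7, -263.6]), array([75.4, 34.6]), np.float64(19.2)]
34 60 [368 266  14  31  64] [372. 283.] [ 438. -207.   45.] [array([ 445.5, -212.3]), array([72.9, 22.1]), np.float64(8.0)]
```

View pics/gap.png

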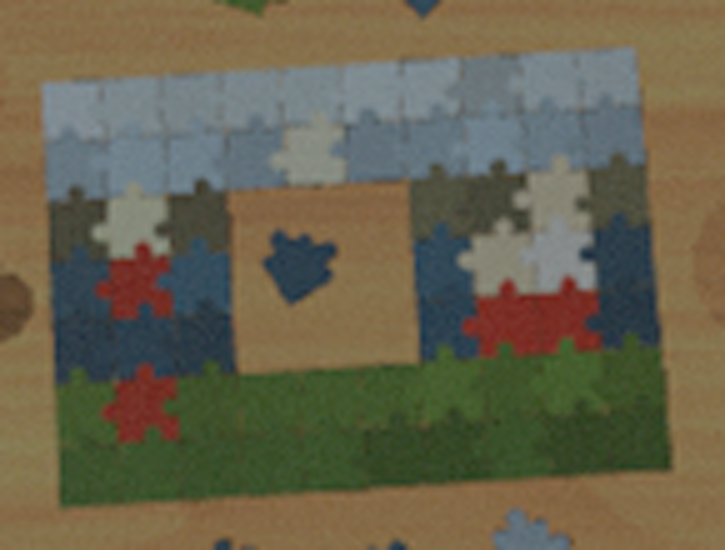

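View pics/lamp.png

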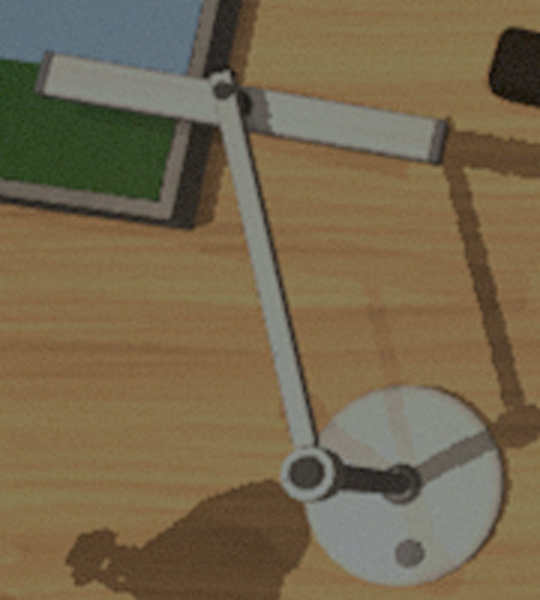

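```bash
python3 - <<'E'
from h import *
g=[ray("top",215+a/5,220+b/5,2.5)[:2] for a,b in [(230,192),(410,182),(420,362),(238,373)]]
q=[ray("top",215+a/5,220+b/5,2.5)[:2] for a,b in [(42,82),(635,47),(671,468),(61,505)]]
g=np.array(g);q=np.array(q);G=g.mean(0);print(g,G,q)
e=(q[0]-q[1]+q[3]-q[2]);pa=np.arctan2(e[1],e[0]);print("long",np.linalg.norm(e)/2,pa, "short",np.linalg.norm(q[0]-q[3]))
piv=ray("top",142.7,297.3,320)[:2];print("piv",piv)
stem=ray("top",40+223/3,140+90/3,308)[:2];print("boom end/stem",stem)
e1=ray("top",40+44/3,140+75/3,272);e2=ray("top",40+440/3,140+141/3,272);print(e1,e2,(e1+e2)/2,np.linalg.norm(e1-e2))
bc=((e1+e2)/2)[:2];v=bc-piv;print("boom r,ang",np.linalg.norm(v),np.arctan2(v[1],v[0]),"bar ang",np.arctan2(*(e1-e2)[1::-1]))
v=G-piv;print("gap r,ang",np.linalg.norm(v),np.arctan2(v[1],v[0]))
E
```

```text
[[506.59069703  56.25307719]
 [511.03894946 -33.47237061]
 [422.37824128 -37.11979658]
 [417.60901375  52.33885518]] [464.40422538   9.49994129] [[ 562.45563502  150.64339519]
 [ 578.52293984 -147.8888918 ]
 [ 370.54064653 -158.79582734]
 [ 354.85860954  138.3777406 ]]
long 298.2756637284581 1.6240429595090355 short 207.9590615259079
piv [403.12914513 264.31145352]
boom end/stem [648.70857122 334.01346203]
[670.24867449 467.19900434 272.        ] [622.85493878 198.46669933 272.        ] [646.55180663 332.83285183 272.        ] 272.8794934352434
boom r,ang 252.88292579842542 0.2743911893749547 bar ang 1.3962309941377733
gap r,ang 262.0754513928852 -1.3348049287004167
```

Call:
{"api": "drive_tool", "payload": {"steps": [[0, 0, -0.01, -8.4, 0], [0, 0, -0.01, -8.4, 0], [0, 0, -0.01, -8.4, 0], [0, 0, -0.01, -8.4, 0], [0, 0, -0.015, -8.3, 0], [0, 0, 0, 0, 0], [0, 0, 0, 0, 0], [0, 0, 0, 0, 0]]}}

```text
clock: 0.9
position: [275.4, 560.4, 285.0]
ee_rot: [0.991, 0.136, -0.001, 0.001]
contact_force: [0.2, 0.6, -0.4]
gripper_width: 0.2
```

Call:
{"api": "drive_tool", "payload": {"steps": [[0.008, 0.011, 0, 0, 0], [0.016, 0.022, 0, 0, 0], [0.016, 0.022, 0, 0, 0], [0.016, 0.022, 0, 0, 0], [0.016, 0.022, 0, 0, 0], [0.016, 0.022, 0, 0, 0], [0.016, 0.022, 0, 0, 0], [0.016, 0.022, 0, 0, 0], [0.016, 0.022, 0, 0, 0], [0.016, 0.022, 0, 0, 0], [0.016, 0.022, 0, 0, 0], [0.016, 0.022, 0, 0, 0], [0.008, 0.011, 0, 0, 0], [0, 0, 0, 0, 0], [0, 0, 0, 0, 0]]}}

```text
clock: 2.4
position: [531.8, 358.7, 285.9]
ee_rot: [0.991, 0.136, -0.0, 0.0]
contact_force: [-0.1, 0.3, -0.4]
gripper_width: 0.1
```

```bash
python3 - <<'E'
from h import *
s=arm.read_state();print(s["clock"],s["position"],s["joints"])
a,_=arm.get_image("top");b,_=arm.get_image("scene");cv2.imwrite("pics/t1.png",cv2.resize(a[100:350,20:320],None,fx=2.4,fy=2.4));cv2.imwrite("pics/s1.png",b)
E
```

```text
2.4 [531.76779492 358.71079164 285.92670942] [ 8.45053792e-01  3.84380393e-01  1.43568371e-01 -3.70717405e-04
 -1.33064256e+00  9.99604119e-01]
```

View pics/t1.png

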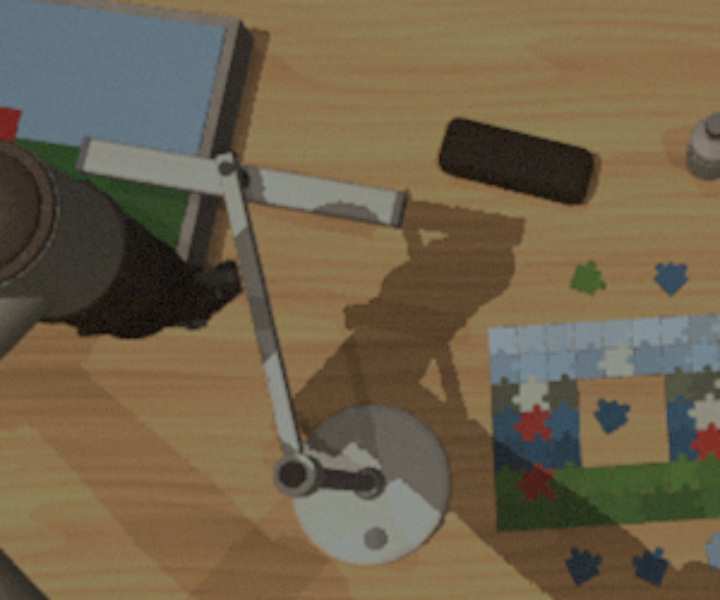

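View pics/s1.png

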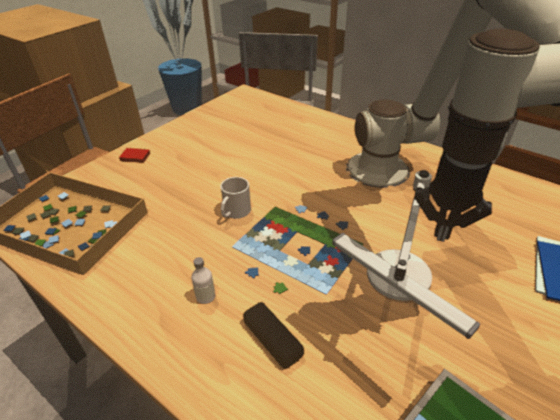

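Call:
{"api": "drive_tool", "payload": {"steps": [[0, 0.005, 0, 0, 0], [0, 0.005, 0, 0, 0], [0, 0.005, 0, 0, 0], [0, 0.004, 0, 0, 0], [0, 0.003, 0, 0, 0], [0, 0.003, 0, 0, 0], [0, 0.003, 0, 0, 0], [0, 0.003, 0, 0, 0], [0, 0.003, 0, 0, 0]]}}

```text
clock: 3.4
position: [541.3, 326.1, 286.3]
ee_rot: [0.991, 0.137, 0.0, -0.0]
contact_force: [-0.1, 1.2, 0.7]
gripper_width: 0.1
```

Call:
{"api": "drive_tool", "payload": {"steps": [[0, 0.003, 0, 1, 0], [0.0005, 0.003, 0, 1.1, 0], [0.0006, 0.004, 0, 1.5, 0], [0.0007, 0.005, 0, 1.9, 0], [0.0008, 0.006, 0, 2.3, 0], [0.0008, 0.006, 0, 2.3, 0], [0.0008, 0.006, 0, 2.3, 0], [0.0008, 0.006, 0, 2.3, 0], [0.0007, 0.005, 0, 1.9, 0], [0.0005, 0.003, 0, 1.1, 0], [0, 0, 0, 0, 0]]}}

```text
clock: 4.5
position: [553.9, 279.9, 286.4]
ee_rot: [1.0, -0.018, 0.0, 0.0]
contact_force: [-0.9, -0.5, 0.4]
gripper_width: -0.2
```

```bash
python3 - <<'E'
from h import *
s=arm.read_state();print(s["clock"],s["position"],s["contact_force"])
a,_=arm.get_image("top");b,_=arm.get_image("scene");cv2.imwrite("pics/t2.png",cv2.resize(a[100:350,20:320],None,fx=2.4,fy=2.4));cv2.imwrite("pics/s2.png",b)
E
```

```text
4.5 [553.93838977 279.86215198 286.42097706] [-0.88581732 -0.45321287  0.40026029]
```

View pics/t2.png

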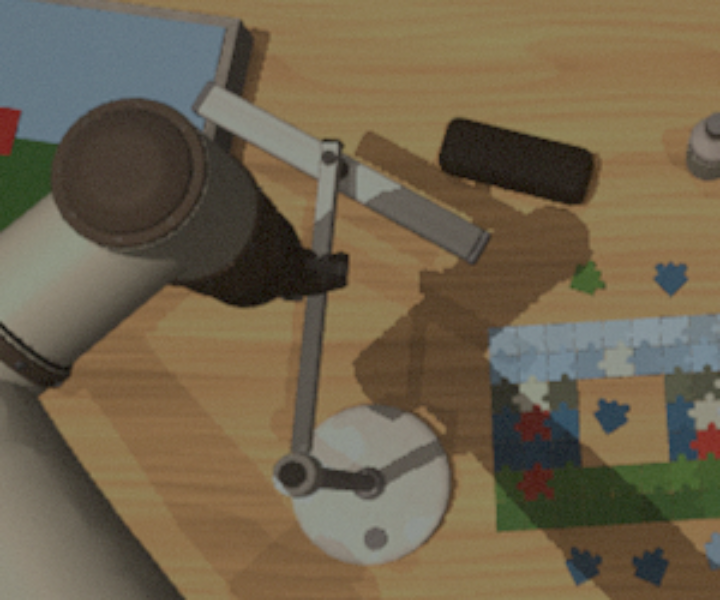

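View pics/s2.png

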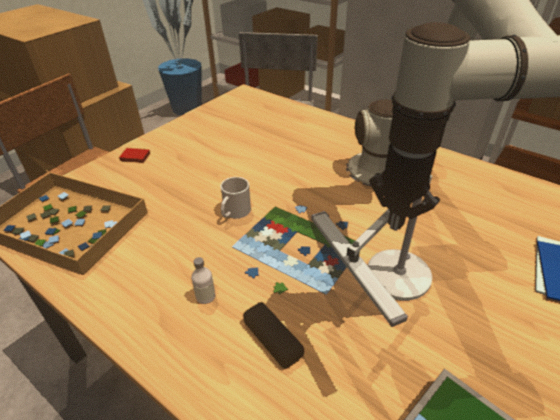

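```bash
python3 - <<'E'
from h import *
piv=np.array([403.1,264.3])
stem=ray("top",20+331/2.4,100+158/2.4,308)[:2];v=stem-piv;print(stem,np.linalg.norm(v),np.arctan2(v[1],v[0]))
for z in (0,):
  for P in ([553.9,279.9,286.4],[553.9,279.9,340],[553.9,265,286],[553.9,265,308]):
    u,w=proj("top",P);print(P,(u-20)*2.4,(w-100)*2.4)
a,_=arm.get_image("wrist");cv2.imwrite("pics/w2.png",a)
b=cv2.imread("pics/s2.png");cv2.imwrite("pics/s2c.png",cv2.resize(b[120:340,330:500],None,fx=3.5,fy=2.7*1.0))
E
```

```text
[656.70858621 249.43496268] 254.04386300832766 -0.05854710620399478
[553.9, 279.9, 286.4] 294.4813969774967 287.1849988262457
[553.9, 279.9, 340] 276.6677370827743 274.6620754009832
[553.9, 265, 286] 312.9100224483453 287.17077140827314
[553.9, 265, 308] 306.24694870083397 282.19754349539625
```

View pics/w2.png

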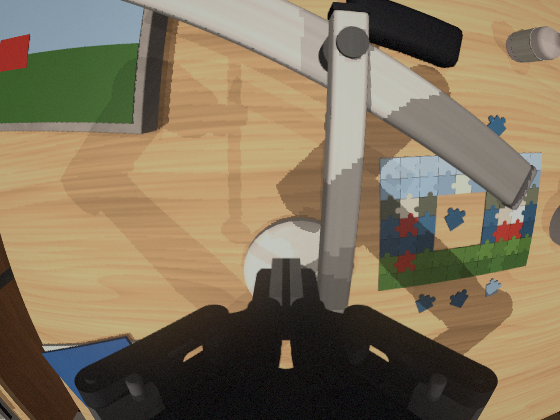

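View pics/s2c.png

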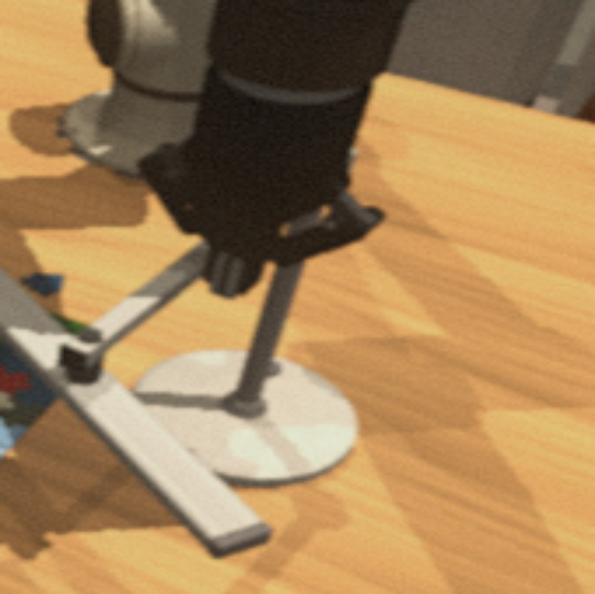

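Call:
{"api": "drive_tool", "payload": {"steps": [[0.0006, 0.003, 0, 1.1, 0], [0.0007, 0.0045, 0, 1.7, 0], [0.0008, 0.006, 0, 2.3, 0], [0.0008, 0.006, 0, 2.3, 0], [0.0008, 0.006, 0, 2.3, 0], [0.0008, 0.006, 0, 2.3, 0], [0.0008, 0.006, 0, 2.3, 0], [0.0008, 0.006, 0, 2.3, 0], [0.0008, 0.006, 0, 2.3, 0], [0.0008, 0.006, 0, 2.3, 0], [0.0008, 0.006, 0, 2.3, 0], [0.0008, 0.006, 0, 2.3, 0], [0.0008, 0.006, 0, 2.3, 0], [0.0007, 0.0045, 0, 1.7, 0], [0.0006, 0.003, 0, 1.1, 0]]}}

```text
clock: 6.15
position: [542.0, 200.3, 286.5]
ee_rot: [0.959, -0.284, 0.0, -0.0]
contact_force: [-0.3, 1.3, 0.1]
gripper_width: -0.2
```

```bash
python3 - <<'E'
from h import *
s=arm.read_state();p=s["position"];q=s["ee_rot"];A=2*np.arctan2(q[1],q[0]);r=p[:2]-[403.1,264.3]
print(s["clock"],p,s["contact_force"],"a",A,"tool-frame rel",r@[np.cos(A),np.sin(A)],r@[np.sin(A),-np.cos(A)])
a,_=arm.get_image("top");cv2.imwrite("pics/t3.png",cv2.resize(a[100:400,20:320],None,fx=2,fy=2))
E
```

```text
6.15 [542.02541639 200.28342285 286.47951855] [-0.33310096  1.3224046   0.10779463] a -0.5756034135464458 tool-frame rel 151.386381641775 -21.921608550382867
```

View pics/t3.png

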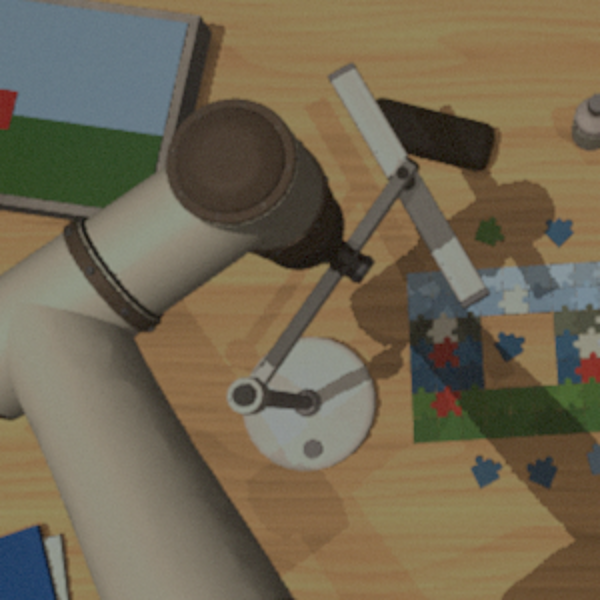

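Call:
{"api": "drive_tool", "payload": {"steps": [[0.0006, 0.003, 0, 1.1, 0], [0.0007, 0.0045, 0, 1.7, 0], [0.0008, 0.006, 0, 2.3, 0], [0.0008, 0.006, 0, 2.3, 0], [0.0008, 0.006, 0, 2.3, 0], [0.0008, 0.006, 0, 2.3, 0], [0.0008, 0.006, 0, 2.3, 0], [0.0008, 0.006, 0, 2.3, 0], [0.0008, 0.006, 0, 2.3, 0], [0.0008, 0.006, 0, 2.3, 0], [0.0008, 0.006, 0, 2.3, 0], [0.0008, 0.006, 0, 2.3, 0], [0.0008, 0.006, 0, 2.3, 0], [0.0008, 0.006, 0, 2.3, 0], [0.0007, 0.0045, 0, 1.7, 0], [0.0006, 0.003, 0, 1.1, 0], [0.0003, 0.0015, 0, 0.6, 0], [0, 0, 0, 0, 0]]}}

```text
clock: 8.0
position: [484.5, 133.5, 286.4]
ee_rot: [0.835, -0.55, -0.0, 0.0]
contact_force: [-0.5, -0.1, -0.1]
gripper_width: 0.3
```

```bash
python3 - <<'E'
from h import *
v=ray("top",20+406/2,100+172/2,308)[:2]-[403.1,264.3];print("prev boom",np.linalg.norm(v),np.arctan2(v[1],v[0]))
s=arm.read_state();p=s["position"];q=s["ee_rot"];A=2*np.arctan2(q[1],q[0]);r=p[:2]-[403.1,264.3]
print(s["clock"],p,s["contact_force"],"a",A,"tool-frame rel",r@[np.cos(A),np.sin(A)],r@[np.sin(A),-np.cos(A)])
a,_=arm.get_image("top");cv2.imwrite("pics/t4.png",cv2.resize(a[100:400,70:370],None,fx=2,fy=2))
E
```

```text
prev boom 255.75680394845045 -0.5915059441940915
8.0 [484.45324665 133.48791273 286.35218407] [-0.51884483 -0.14507803 -0.14580614] a -1.1638871801845536 tool-frame rel 152.3284794438628 -22.938772128799094
```

View pics/t4.png

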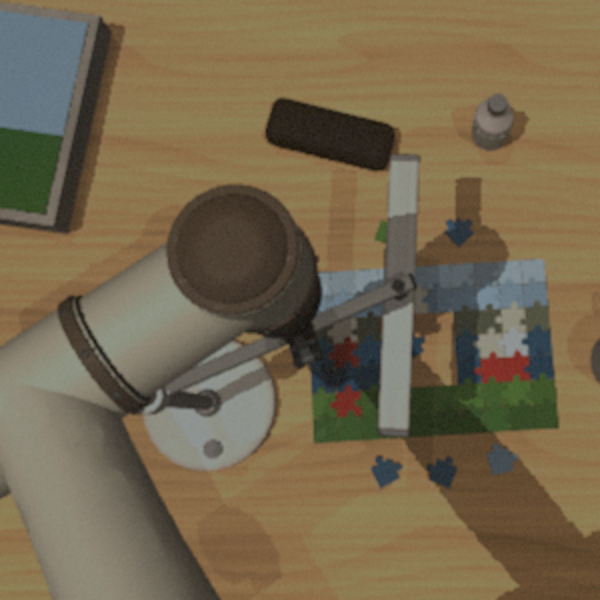

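```bash
python3 - <<'E'
from h import *
w=ray("top",70+402/2,100+285/2,308)[:2];v=w-[403.1,264.3];print("boom",w,np.linalg.norm(v),np.arctan2(v[1],v[0]))
E
```

```text
boom [504.46920495  29.04022314] 256.16962801593 -1.1639541338171562
```

Call:
{"api": "drive_tool", "payload": {"steps": [[0.0004, 0.003, 0, 1.1, 0], [0.0004, 0.004, 0, 1.5, 0], [0.0004, 0.004, 0, 1.5, 0], [0.0004, 0.004, 0, 1.5, 0], [0.0004, 0.003, 0, 1.1, 0], [0.0003, 0.002, 0, 0.8, 0], [0.0003, 0.002, 0, 0.8, 0], [0.0002, 0.0015, 0, 0.6, 0], [0.0001, 0.001, 0, 0.4, 0], [0, 0, 0, 0, 0]]}}

```text
clock: 9.05
position: [462.3, 122.9, 286.3]
ee_rot: [0.788, -0.616, -0.0, 0.0]
contact_force: [-0.1, 0.6, 0.5]
gripper_width: -0.1
```

```bash
python3 - <<'E'
from h import *
s=arm.read_state();p=s["position"];q=s["ee_rot"];A=2*np.arctan2(q[1],q[0]);r=p[:2]-[403.1,264.3]
print(s["clock"],p,s["contact_force"],"a",A,"tool-frame rel",r@[np.cos(A),np.sin(A)],r@[np.sin(A),-np.cos(A)])
a,D=arm.get_image("top");np.savez("pics/t5.npz",im=a,d=D);cv2.imwrite("pics/t5.png",cv2.resize(a[130:330,120:370],None,fx=3,fy=3))
E
```

```text
9.05 [462.28630868 122.85813    286.29463645] [-0.06564048  0.57919361  0.50657536] a -1.326176598093073 tool-frame rel 151.5652514183169 -23.168864608182478
```

View pics/t5.png

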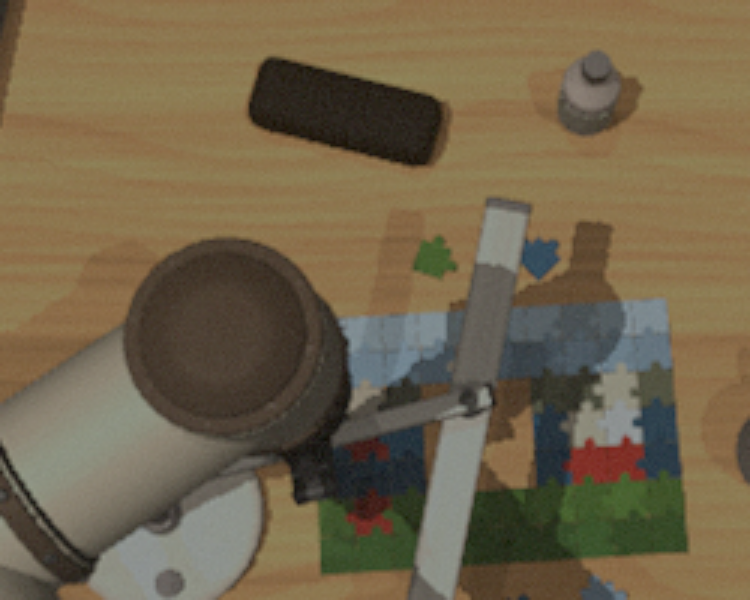

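```bash
python3 - <<'E'
from h import *
w=ray("top",120+475/3,130+400/3,308)[:2];v=w-[403.1,264.3];print("boom",w,np.linalg.norm(v),np.arctan2(v[1],v[0]))
th=np.arctan2(v[1],v[0]);print("centre",np.array([403.1,264.3])+255*np.array([np.cos(th),np.sin(th)]),"gap 464.4 9.5")
e=ray("top",120+509/3,130+204/3,272)[:2];d=e-w;print("end",e,np.linalg.norm(d),np.arctan2(d[1],d[0]))
f=np.load("pics/t5.npz");P=dep("top",f["d"]);m=(P[...,2]>262)&(P[...,2]<280)&(P[...,0]>500)&(P[...,1]<60)&(P[...,1]>-100)
r=cv2.minAreaRect(P[m][:,:2].astype(np.float32));print(r,P[m].max(0))
E
```

```text
boom [464.90396191  15.4041073 ] 256.4544698645864 -1.3274065263886277
centre [464.55344355  16.81570903] gap 464.4 9.5
end [599.02387865  -8.48676484] 136.23114855072183 -0.17628169635037852
((550.398681640625, 1.4028606414794922), (30.718364715576172, 106.37654113769531), 78.7072982788086) [603.70900848  25.41156384 278.1487711 ]
```

Call:
{"api": "drive_tool", "payload": {"steps": [[0, -0.006, 0, 0, 0], [0, -0.014, 0, 0, 0], [0, -0.02, 0, 0, 0], [0, -0.02, 0, 0, 0], [0, 0, 0, -8, 0], [0, 0, 0, -8.2, 0], [0, 0, 0, -8.2, 0], [0, 0, 0, -8.2, 0], [0, 0, 0, -8.2, 0], [0, 0, 0, -8.2, 0], [0, 0, 0, -8.2, 0], [0, 0, 0, -8, 0], [0, 0, 0, 0, 0], [0, 0, 0, 0, 0]]}}

```text
clock: 10.5
position: [521.4, 137.6, 286.0]
ee_rot: [0.995, -0.095, -0.0, 0.0]
contact_force: [-0.4, 0.1, -0.5]
gripper_width: 0.1
```

Call:
{"api": "drive_tool", "payload": {"steps": [[0.008, 0.007, 0, 0, 0], [0.015, 0.014, 0, 0, 0], [0.015, 0.014, 0, 0, 0], [0.015, 0.014, 0, 0, 0], [0.015, 0.013, 0.006, 0, 0], [0.009, 0.008, 0.008, 0, 0], [0.005, 0.005, 0.008, 0, 0], [0, 0, 0.002, 0, 0], [0, 0, 0, 0, 0]]}}

```text
clock: 11.4
position: [586.8, 48.5, 261.6]
ee_rot: [0.996, -0.094, -0.001, 0.0]
contact_force: [-0.1, -0.0, -0.7]
gripper_width: -0.2
```

```bash
python3 - <<'E'
from h import *
s=arm.read_state();p=s["position"];q=s["ee_rot"];A=2*np.arctan2(q[1],q[0]);r=p[:2]-[464.6,16]
print(s["clock"],p,s["contact_force"],"a",A,"tool-frame rel stem",r@[np.cos(A),np.sin(A)],r@[np.sin(A),-np.cos(A)])
a,D=arm.get_image("top");b,_=arm.get_image("scene")
t=cv2.resize(a[130:330,120:370],None,fx=2.4,fy=2.4);cv2.imwrite("pics/t6.png",t);cv2.imwrite("pics/s6.png",cv2.resize(b[80:360,200:500],None,fx=2,fy=2))
E
```

```text
11.4 [586.84648821  48.52627403 261.62719805] [-0.12331377 -0.02847362 -0.73915421] a -0.18816088338623863 tool-frame rel stem 114.0047037066726 -54.818700408380174
```

View pics/t6.png

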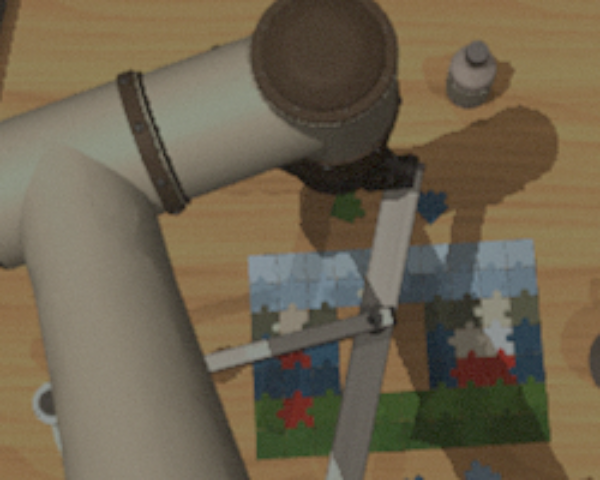

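View pics/s6.png

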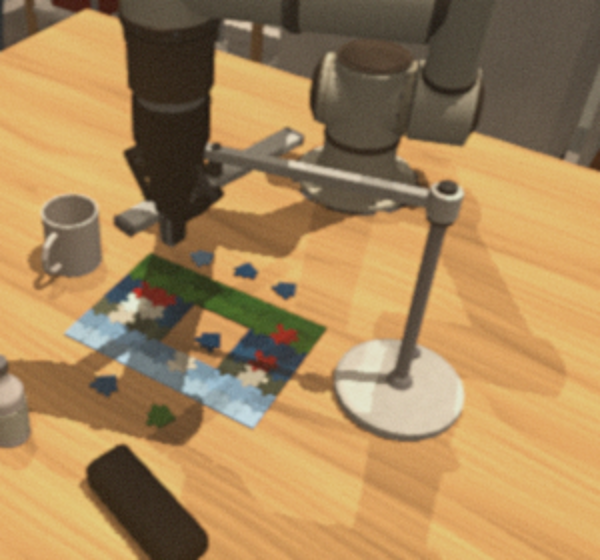

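Call:
{"api": "drive_tool", "payload": {"steps": [[0, 0.005, 0, 0, 0], [0, 0.005, 0, 0, 0], [0, 0.004, 0, 0, 0], [0, 0.003, 0, 0, 0], [0, 0.003, 0, 0, 0], [0, 0.003, 0, 0, 0], [0, 0.002, 0, 0, 0], [0.0005, 0.002, 0, 1, 0], [0.0008, 0.0032, 0, 1.6, 0], [0.0011, 0.0046, 0, 2.3, 0], [0.0011, 0.0046, 0, 2.3, 0], [0.0011, 0.0046, 0, 2.3, 0], [0.0011, 0.0046, 0, 2.3, 0], [0.0011, 0.0046, 0, 2.3, 0], [0.0011, 0.0046, 0, 2.3, 0], [0.0011, 0.0046, 0, 2.3, 0], [0.0011, 0.0046, 0, 2.3, 0], [0.0008, 0.0032, 0, 1.6, 0], [0.0005, 0.002, 0, 1, 0], [0, 0, 0, 0, 0]]}}

```text
clock: 13.5
position: [575.8, -24.1, 262.3]
ee_rot: [0.955, -0.296, -0.0, 0.0]
contact_force: [0.2, -0.8, -0.3]
gripper_width: -0.2
```

```bash
python3 - <<'E'
from h import *
s=arm.read_state();p=s["position"];q=s["ee_rot"];A=2*np.arctan2(q[1],q[0]);r=p[:2]-[464.6,16]
print(s["clock"],p,s["contact_force"],"a",A,"tool-frame rel stem",r@[np.cos(A),np.sin(A)],r@[np.sin(A),-np.cos(A)])
a,D=arm.get_image("top")
t=cv2.resize(a[130:340,120:370],None,fx=3,fy=2.85);t=cv2.resize(a[130:330,120:370],None,fx=3,fy=3);cv2.imwrite("pics/t7.png",t)
E
```

```text
13.5 [575.82982651 -24.10413776 262.3209573 ] [ 0.17965823 -0.84331786 -0.30669177] a -0.6005443413404952 tool-frame rel stem 114.43024979595506 -29.76800468281418
```

View pics/t7.png

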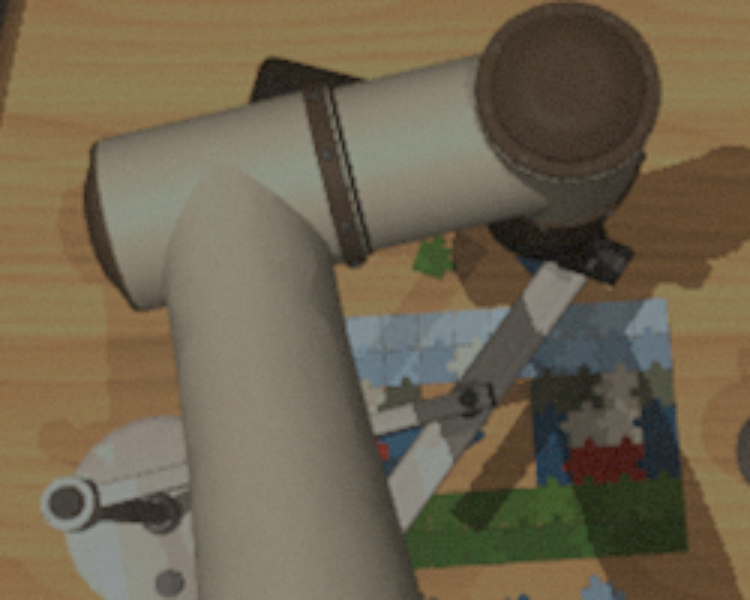

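Call:
{"api": "drive_tool", "payload": {"steps": [[0.0005, 0.002, 0, 1, 0], [0.0008, 0.0032, 0, 1.6, 0], [0.0011, 0.0046, 0, 2.3, 0], [0.0011, 0.0046, 0, 2.3, 0], [0.0011, 0.0046, 0, 2.3, 0], [0.0011, 0.0046, 0, 2.3, 0], [0.0011, 0.0046, 0, 2.3, 0], [0.0011, 0.0046, 0, 2.3, 0], [0.0011, 0.0046, 0, 2.3, 0], [0.0011, 0.0046, 0, 2.3, 0], [0.0011, 0.0046, 0, 2.3, 0], [0.0011, 0.0046, 0, 2.3, 0], [0.0011, 0.0046, 0, 2.3, 0], [0.0011, 0.0046, 0, 2.3, 0], [0.0011, 0.0046, 0, 2.3, 0], [0.0011, 0.0046, 0, 2.3, 0], [0.0011, 0.0046, 0, 2.3, 0], [0.0008, 0.0032, 0, 1.6, 0], [0.0005, 0.002, 0, 1, 0], [0, 0, 0, 0, 0]]}}

```text
clock: 15.55
position: [524.7, -85.7, 262.4]
ee_rot: [0.798, -0.603, 0.0, 0.0]
contact_force: [1.0, 0.0, 0.1]
gripper_width: 0.1
```

```bash
python3 - <<'E'
from h import *
s=arm.read_state();p=s["position"];q=s["ee_rot"];A=2*np.arctan2(q[1],q[0]);r=p[:2]-[464.6,16]
print(s["clock"],p,s["contact_force"],"a",A,"tool-frame rel stem",r@[np.cos(A),np.sin(A)],r@[np.sin(A),-np.cos(A)])
a,D=arm.get_image("top")
t=cv2.resize(a[130:330,120:370],None,fx=3,fy=3);cv2.imwrite("pics/t8.png",t)
E
```

```text
15.55 [524.68194073 -85.69450722 262.41137255] [0.95968837 0.04291099 0.14061192] a -1.2932929651204623 tool-frame rel stem 114.26369070708732 -29.92359245526373
```

View pics/t8.png

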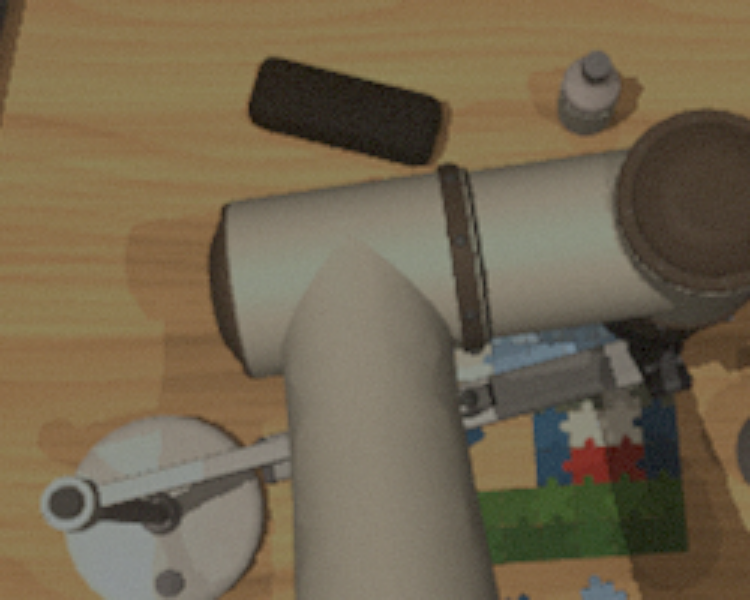

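Call:
{"api": "drive_tool", "payload": {"steps": [[0.0005, 0.002, 0, 1, 0], [0.0008, 0.0032, 0, 1.6, 0], [0.0008, 0.0032, 0, 1.6, 0], [0.0008, 0.0032, 0, 1.6, 0], [0.0008, 0.0032, 0, 1.6, 0], [0.0008, 0.0032, 0, 1.6, 0], [0.0005, 0.002, 0, 1, 0], [0.0005, 0.002, 0, 1, 0], [0.0003, 0.0012, 0, 0.6, 0], [0.0002, 0.0008, 0, 0.4, 0], [0, 0, 0, 0, 0], [0, -0.003, 0, 0, 0], [0, -0.012, 0, 0, 0], [0, -0.02, 0, 0, 0], [0, -0.03, 0, 0, 0], [0, -0.03, 0, 0, 0]]}}

```text
clock: 17.2
position: [599.0, -89.3, 262.3]
ee_rot: [0.731, -0.682, 0.0, -0.0]
contact_force: [0.5, 0.2, -0.7]
gripper_width: 0.1
```

Call:
{"api": "drive_tool", "payload": {"steps": [[0, 0, -0.02, 0, 0], [0, 0, -0.03, 0, 0], [0.02, -0.03, -0.03, 0, 0], [0.02, -0.03, -0.02, 0, 0], [0.03, -0.03, 0, 0, 0], [0.03, -0.03, 0, 0, 0], [0.03, -0.03, 0, 0, 0], [0.03, -0.02, 0, 0, 0], [0.03, 0, 0, 0, 0], [0.02, 0, 0, 0, 0], [0, 0, 0, 0, 0], [0, 0, 0, 0, 0]]}}

```text
clock: 18.4
position: [781.8, -287.7, 360.6]
ee_rot: [0.731, -0.683, -0.001, 0.0]
contact_force: [-0.5, -0.7, 0.1]
gripper_width: 0.2
```

```bash
python3 - <<'E'
from h import *
s=arm.read_state();print(s["clock"],s["position"],s["contact_force"])
a,D=arm.get_image("top");np.savez("pics/t9.npz",im=a,d=D)
t=cv2.resize(a[130:330,120:370],None,fx=3,fy=3);cv2.imwrite("pics/t9.png",t)
b,_=arm.get_image("scene");cv2.imwrite("pics/s9.png",b)
E
```

```text
18.4 [ 781.75922725 -287.7183602   360.60101516] [-0.48856745 -0.67514242  0.07614006]
```

View pics/t9.png

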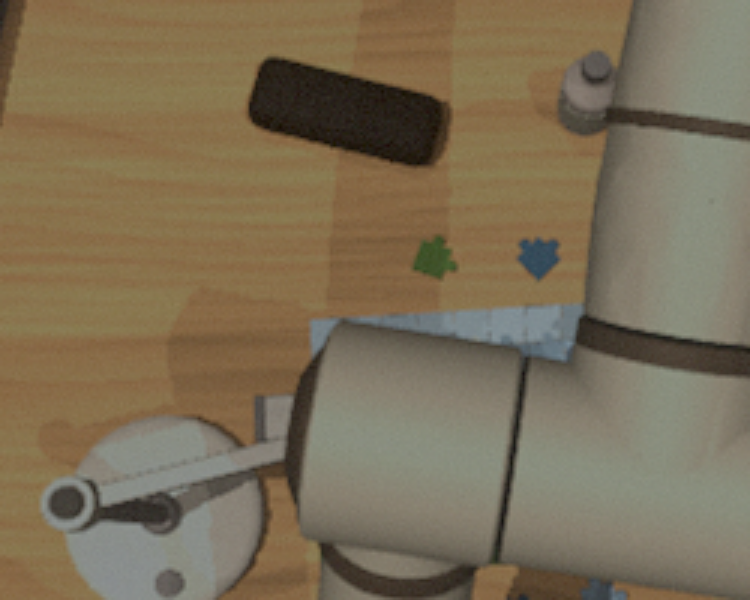

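View pics/s9.png

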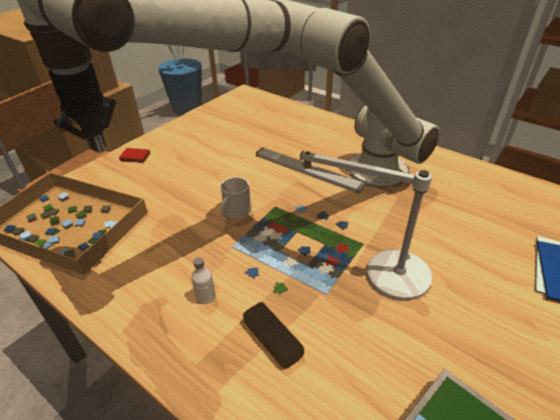

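Call:
{"api": "drive_tool", "payload": {"steps": [[0.02, 0.02, 0, 0, 0], [0.04, 0.03, 0, 0, 0], [0.04, 0.03, 0, 0, 0], [0.04, 0.03, 0, 0, 0], [0.04, 0.03, 0, 0, 0], [0.04, 0.03, 0, 0, 0], [0.03, 0.03, 0, 0, 0], [0.02, 0.03, 0, 0, 0], [0.02, 0.03, 0, 0, 0], [0.02, 0.03, 0, 0, 0], [0.02, 0.02, 0, 0, 0], [0, 0.02, 0, 0, 0], [0, 0, 0, 0, 0], [0, 0, 0, 0, 0]]}}

```text
clock: 19.9
position: [475.0, -638.2, 363.8]
ee_rot: [0.731, -0.682, 0.001, -0.0]
contact_force: [0.1, 0.2, -0.0]
gripper_width: 0.2
```

```bash
python3 - <<'E'
from h import *
s=arm.read_state();print(s["clock"],s["position"],s["contact_force"])
a,D=arm.get_image("top");np.savez("pics/t10.npz",im=a,d=D)
t=cv2.resize(a[130:330,150:400],None,fx=3,fy=3);cv2.imwrite("pics/t10.png",t)
E
```

```text
19.9 [ 474.98581215 -638.17418825  363.82137364] [ 0.1490715   0.15702549 -0.01809708]
```

View pics/t10.png

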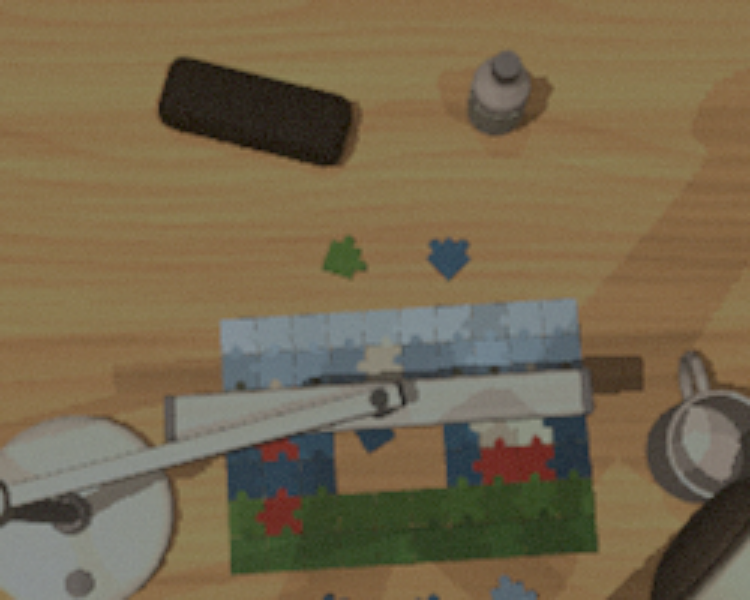

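```bash
python3 - <<'E'
from h import *
f=np.load("pics/t10.npz");D=f["d"];P=dep("top",D)
L=ray("top",150+170/3,130+419/3,272)[:2];R=ray("top",150+588/3,130+391/3,272)[:2]
d=L-R;print("bar mid",(L+R)/2,np.linalg.norm(d),"angle",np.arctan2(d[1],d[0]),"puzzle 1.624")
m=(P[...,2]>262)&(P[...,2]<280)&(P[...,1]<160)&(P[...,1]>-160)&(P[...,0]>400)&(P[...,0]<530)
r=cv2.minAreaRect(P[m][:,:2].astype(np.float32));print(r)
q=P[m&(P[...,1]<-10)][:,:2];l=cv2.fitLine(q.astype(np.float32),cv2.DIST_L2,0,.01,.01).ravel();print("fit",np.arctan2(l[1],l[0]),l)
w=ray("top",150+380/3,130+398/3,308)[:2];v=w-[403.1,264.3];print("stem",w,np.linalg.norm(v),np.arctan2(v[1],v[0]))
def comp(lo,hi,minpx):
    mm=((P[...,2]>lo)&(P[...,2]<hi)&(D>0)).astype(np.uint8);n,lb,st,c=cv2.connectedComponentsWithStats(mm)
    for i in range(1,n):
        if st[i,4]>minpx:
            qq=P[lb==i];print(lo,np.round(c[i]),np.round(cv2.minAreaRect(qq[:,:2].astype(np.float32))[0],1))
comp(15,30,1500);comp(85,140,150);comp(34,60,1000)
E
```

```text
bar mid [465.13392761  18.7386573 ] 272.51039471029225 angle 1.6314758727334147 puzzle 1.624
((465.41107177734375, 19.09532928466797), (30.332443237304688, 279.9386291503906), 3.4625000953674316)
fit -1.5072072 [ 6.3546322e-02 -9.9797887e-01  4.6995010e+02 -6.5189514e+01]
stem [466.1764601   18.53210383] 253.73312477352226 -1.3195682048600956
15 [178. 313.] [372.  256.6]
85 [317. 156.] [738.8 -80.7]
85 [389. 275.] [ 454.2 -240.4]
34 [481. 139.] [ 794.3 -585.4]
34 [ 56. 152.] [773.5 585.1]
34 [235. 166.] [735.4 121.1]
```

```bash
python3 -c "
from bench import arm
print(arm.job_done())"
```

```text
the job is handed in; nothing more can be done
None
```

I swung the boom with the side of the closed fingers until the light was over the gap. Then I pushed the bar's outer end until it lay along the puzzle's long side, and backed the arm well clear before handing in at about 20 s. The hand-in gave no verdict.

The last check was one unobstructed top-camera view plus the arm's force reading:

| Check | Measured | Limit |
|---|---|---|
| Light bar centre to gap centre | (465, 19) to (464, 9.5), about 9.5 mm | 35 mm |
| Bar angle against puzzle's long side | 1.631 rad against 1.624 rad, about 0.01 rad | 0.12 rad |
| Bottle and case moved | about 1.7 mm or less | 20 mm |
| Mug moved | about 5 mm, but the arm partly hid it | 20 mm |

- **Bar angle, second reading:** a line fitted to only the right half of the bar gave 1.634 rad, which agrees.
- **Lamp foot:** the final depth reading for the foot, (372, 257) against (401, 262) at the start, disagreed. I put this down to the boom now covering part of it. By picture, the foot's edge is where it was to under a pixel. The collar matched to within a pixel in an earlier view, after the boom swing and during the bar push.
- **Forces:** readings between moves stayed under about 1.5 N. I did not see peaks within a move.
- **At rest:** I did not measure the joint speeds of the boom and bar directly.

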